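# Open the optics housing on the inspection bench

### The arm

A 6-joint arm with a two-finger parallel gripper is mounted at the origin on the work surface. World frame = base frame: x ahead of the robot, y to its left, z up, the work surface at z = 0. Lengths are in m, angles in rad, forces in N, time in s.
With the tool pointing down it reaches from about 0.35 to 0.975 m from the base axis. Payload 7.1 kg.
Tool frame: the origin (TCP) lies midway between the tips of the shut fingers; the grasp point (between the pads) lies 19 mm behind it; z points along the fingers, y is the line along which they close (so a half turn about z gives the same grasp; the last joint's range is limited). The gripper opens to 88 mm and grips with 3 to 60 N. Pads are 20 mm wide; open, the fingers measure 115 mm over their backs; the gripper's body (75 mm by 178 mm) begins 61 mm behind the grasp point.
Start: joints at [1.324, 0.423, 1.63, -0, 1.089, -0.019], TCP at [0.141, 0.609, 0.223] pointing down, gripper open.
Joint ranges: [-3, 3], [-0.9, 2.11], [0.09, 2.58], [-1.31, 4.45], [0.11, 2.69], [-2.54, 2.54]. Speed limits (rad/s): [2.39, 2.39, 3.01, 3.14, 3.14, 3.14].

### API

Orientations are given as a unit quaternion [w, x, y, z].
In Python, from station import move_pose, movel, movej, command_gripper, wait, inverse_kinematics, read_camera, camera_info, MotionError, job_done, get_time, get_joint_pos, get_qvel, get_effort, get_tcp_pos, get_ee_rot, get_ft_force, get_ft_torque, get_grip_width, get_finger_force gives the robot as it stands. Calls block until the motion is done:
- move_pose(position, orientation): joint-space move of the TCP to a pose.
- movel(position, frame=None, v=0.15, until_force=None): straight line of the TCP; frame=None keeps the orientation; v is the mean speed in m/s. With until_force (N) it stops when the force on the tool has changed by that much, and returns True; else False.
- movej(angles): joint-space move.
- command_gripper(opening): opening from 0.0 (shut) to 1.0 (fully open); the grip force is fixed at half the most; returns when the fingers have stopped.
- wait(seconds).
- inverse_kinematics(position, orientation): joint angles nearest the present ones, or None.
- read_camera(name): name is "scene" or "top"; returns the picture (400x640x3 uint8, red, green, blue); there is no depth.
- camera_info(name): a dict with "intrinsics" (3x3 intrinsics, pixels), "T" (4x4, takes a point from camera to world coordinates). Camera axes: x right, y up, looking along -z (the intrinsics and any distortion apply to the point x, -y, -z); pixel columns grow to the right and rows downward; lengths in m; the calibration is good to about 2 mm. A picture is of the moment at which its call begins. camera_info takes no time and is no camera call.
A pose or a line that the arm cannot do raises MotionError and nothing moves.
- job_done(): hands the job in; it is judged then, once.
Readings, each from a call of its own:
- get_time(): time.
- get_joint_pos(): joint angles.
- get_qvel(): joint speeds.
- get_effort(): joint torques, N m.
- get_tcp_pos(): TCP position.
- get_ee_rot(): TCP orientation.
- get_ft_force(): force on the tool from outside, world axes, zero at the start.
- get_ft_torque(): the same for the moment, N m.
- get_grip_width(): opening from 0.0 (shut) to 1.0 (fully open).
- get_finger_force(): force on a finger pad.
Only numpy, scipy, OpenCV 4.12 (cv2) and the standard library are available. Lean on these libraries where they do the work, as an engineer would, in place of code of your own. Each camera call takes 0.05 s, during which the arm holds its last target. There are 200 camera calls.

### The job

Loosen the three red captive thumbscrews on the sloping optics housing by turning each one counter-clockwise as far as it goes; then lift the aluminium cover plate off by its black handle and lay it flat, handle up, wholly on the blue foam mat. Set it down gently instead of dropping it, let go, and leave the other things on the bench standing where they are.

Things in the scene. Friction and masses are not known exactly. Their poses are not given: they have to be found in the camera images.
- housing: White open tub, fixed, base 190 x 200 mm; z up. Its 150 x 200 mm open face slopes 30 deg, looking up and to this frame's -x, away from the robot. Origin: on the bench under the middle of the face, which (cover's underside) is 100 mm up; the face is 62 mm up at its low (-x) edge, 138 at its high edge. A 4 mm lip below and at both sides, level with the cover's top, stops the cover sliding.
- cover: Loose aluminium plate, 0.2 to 0.4 kg, 150 (x) x 200 (y) x 4 mm, on the sloping face. Origin: middle of underside; x up the slope, z out of the plate. Slots 17 (x) x 42 (y) mm at (50, 72), (50, -72), (-52, 0) mm round the thumbscrews; it passes over their bars only if all lie along y (within 8 deg), lifting straight along z; 34 mm clears them.
- cover_handle (a point): Middle of the black bridge handle's bar on the cover, axes as the cover's, at (6, 0, 32) mm in the cover's frame. The bar runs along y, 66 mm long, 11 mm wide (x), 12 mm high (z, 26 to 38 mm above the cover's underside), open below between two legs 46 mm apart.
- mat: Blue foam mat, fixed, 200 (x) x 250 (y) x 10 mm. Origin: middle of its underside on the bench; z up. Roomy for the cover laid with its long side along the mat's y.
- ballstand: Bystander, loose: steel foot 50 mm wide, 22 mm high, thin rod and a white ball, 155 mm tall in all, 0.5 kg. Origin under its middle. It stands between housing and mat, or just beyond there.
- riser: Bystander, loose: upright steel block 38 x 38 x 100 mm, 1.1 kg. Origin under its middle. It stands between housing and mat, or just beyond there.
- bracket: Bystander, loose: dark folded sheet-metal bracket, 90 (x) x 50 (y) x 48 mm high, 0.15 kg. Origin under its middle; between the robot and the gap between housing and mat.
- screw1 (a joint): Turn of thumbscrew 1: 0 (tight stop) to 1.4 rad (stop, loose: bar along its slot), growing counter-clockwise seen from outside the cover. Starts between 0 and 0.45. It stays where left; friction about 0.06 N m. Over 1.22 counts as loose.
- screw2 (a joint): Turn of thumbscrew 2: 0 (tight stop) to 1.4 rad (stop, loose: bar along its slot), growing counter-clockwise seen from outside the cover. Starts between 0 and 0.45. It stays where left; friction about 0.06 N m. Over 1.22 counts as loose.
- screw3 (a joint): Turn of thumbscrew 3: 0 (tight stop) to 1.4 rad (stop, loose: bar along its slot), growing counter-clockwise seen from outside the cover. Starts between 0 and 0.45. It stays where left; friction about 0.06 N m. Over 1.22 counts as loose.
- screw1_grip (a point): Thumbscrew 1 (upper, at the cover's +y end): a red bar 34 mm long (x, turning with the screw), 11 mm wide (y), 28 mm high, reaching from 6 to 34 mm above the cover's underside (cover 4 mm thick). This point lies on the screw's axis, 26 mm above the cover's underside; z is the axis, out of the cover. The screw turns in the housing and does not rise.
- screw2_grip (a point): Thumbscrew 2 (upper, at the cover's -y end): a red bar 34 mm long (x, turning with the screw), 11 mm wide (y), 28 mm high, reaching from 6 to 34 mm above the cover's underside (cover 4 mm thick). This point lies on the screw's axis, 26 mm above the cover's underside; z is the axis, out of the cover. The screw turns in the housing and does not rise.
- screw3_grip (a point): Thumbscrew 3 (lower, in the middle): a red bar 34 mm long (x, turning with the screw), 11 mm wide (y), 28 mm high, reaching from 6 to 34 mm above the cover's underside (cover 4 mm thick). This point lies on the screw's axis, 26 mm above the cover's underside; z is the axis, out of the cover. The screw turns in the housing and does not rise.
- corner_a (a point): Corner of the cover's underside, at (75, 100) mm in the cover's frame.
- corner_b (a point): Corner of the cover's underside, at (75, -100) mm in the cover's frame.
- corner_c (a point): Corner of the cover's underside, at (-75, 100) mm in the cover's frame.
- corner_d (a point): Corner of the cover's underside, at (-75, -100) mm in the cover's frame.
Mind the look-alikes: they are no part of the job. Of the things shaped like the cover, the aluminium one is meant.

How it is judged:
On the way, in this order (a step that is already met when the one before it is completed fails the run):
1. all three thumbscrews are loose while the cover still lies in place (value of joint each of screw1, screw2, screw3 above 1.22 rad and distance of cover from where it was at the start of the episode below 0.012 m), for 0.1 s.
2. the cover, held in the fingers, has been lifted clear of the housing (distance of cover from where it was at the start of the episode above 0.05 m and contact force between the fingers and cover above 0.5 N and contact force between cover and housing below 0.1 N), for 0.2 s.
At the end, for the whole second after the job is handed in: All three thumbscrews stand loose (over 1.22 rad); the cover lies at rest, released, flat (within 0.06 rad) and handle up on the mat's top (underside within 4 mm of it), with no corner over the mat's edge by more than 2 mm (value of joint each of screw1, screw2, screw3 above 1.22 rad and x of corner_a in the frame of mat between -0.102 and 0.102 m and y of corner_a in the frame of mat between -0.127 and 0.127 m and x of corner_b in the frame of mat between -0.102 and 0.102 m and y of corner_b in the frame of mat between -0.127 and 0.127 m and x of corner_c in the frame of mat between -0.102 and 0.102 m and y of corner_c in the frame of mat between -0.127 and 0.127 m and x of corner_d in the frame of mat between -0.102 and 0.102 m and y of corner_d in the frame of mat between -0.127 and 0.127 m and angle between cover's own z axis and vertical below 0.06 rad and z of cover in the frame of mat between 0.006 and 0.014 m and linear speed of cover below 0.02 m/s and contact force between the fingers and cover below 0.1 N); the robot touches nothing.
It fails at once if the cover was dropped onto the mat (faster than 0.45 m/s within 25 mm of it) or pressed on it with over 60 N (contact force between cover and mat above 60 N or (linear speed of cover above 0.45 m/s and z of cover in the frame of mat below 0.035 m and x of cover in the frame of mat between -0.1 and 0.1 m and y of cover in the frame of mat between -0.12 and 0.12 m)).
It fails at once if a bystander (ball stand, riser block, bracket) was moved by over 20 mm or tipped by over 0.25 rad (distance of any of ballstand, riser, bracket from where it was at the start of the episode above 0.02 m or angle between any of ballstand, riser, bracket's own z axis and vertical above 0.25 rad).
It also fails if it takes over 66 s, if anything falls off the work surface, if the arm or the gripper's body presses on something with over 40 N, if the wrist force passes 120 N, or if a joint passes its speed limit or range.

## Working session

There is one attempt and no reset: what is moved stays moved. The work goes in short steps, each a Python script; the robot and the scene stay as the last script left them, time stands still between calls to the robot, and variables do not carry over. Pictures are saved under pics/ and viewed, at most 10 in all, crops included, and the job is handed in when it is done.

```bash
mkdir -p pics; python3 - <<'E'
from station import *
import cv2,numpy as np
for n in ("scene","top"):
    im=read_camera(n); cv2.imwrite(f"pics/{n}0.png",im[:,:,::-1]); i=camera_info(n); print(n,np.round(i["intrinsics"],1).tolist(),np.round(i["T"],3).tolist(),[k for k in i])
print(get_time(), get_ee_rot())
E
```

```text
scene [[440.1, 0.0, 315.8], [0.0, 440.1, 199.4], [0.0, 0.0, 1.0]] [[-0.681, -0.599, 0.421, 1.016], [0.732, -0.565, 0.38, 0.361], [0.011, 0.567, 0.824, 0.959], [0.0, 0.0, 0.0, 1.0]] ['intrinsics', 'T']
top [[372.2, 0.0, 315.3], [0.0, 372.2, 198.7], [0.0, 0.0, 1.0]] [[0.028, 0.986, -0.164, 0.433], [-1.0, 0.028, -0.003, -0.001], [0.001, 0.164, 0.987, 0.899], [0.0, 0.0, 0.0, 1.0]] ['intrinsics', 'T']
0.1 [-8.96742305e-05  1.13655008e-01  9.93520048e-01 -6.68038934e-04]
```

View pics/scene0.png

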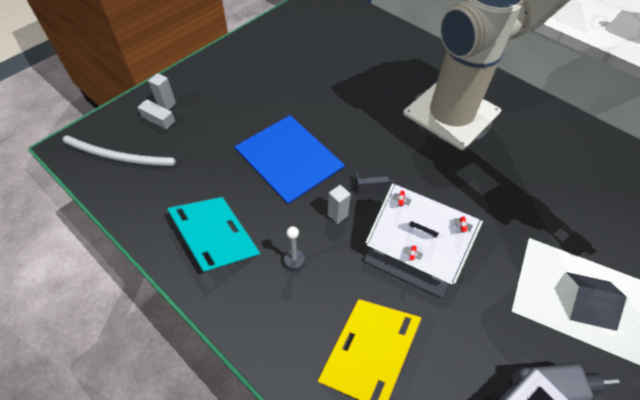

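View pics/top0.png

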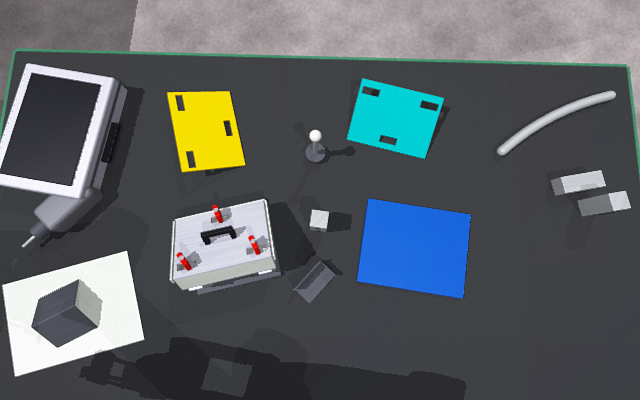

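The first views show three cover-like plates. The yellow plate is at top(206,131), the cyan plate at top(395,118), and the aluminium plate with the black handle and red screws at top(222,243), scene(424,232). I choose the aluminium one. The blue mat is at top(415,248), the riser at (320,218), the ball stand at (315,150) and the bracket at (313,282).

```bash
cat > h.py <<'E'
import cv2,numpy as np
from station import *
C={n:camera_info(n) for n in("scene","top")}
def ray(n,p):
    K,T=C[n]["intrinsics"],np.array(C[n]["T"]); d=np.linalg.inv(K)@[p[0],p[1],1]
    d=T[:3,:3]@(d*[1,-1,-1]); return T[:3,3],d/np.linalg.norm(d)
def onz(n,p,z): o,d=ray(n,p); return o+d*(z-o[2])/d[2]
def tri(p,q):
    (a,u),(b,v)=ray("scene",p),ray("top",q)
    s=np.linalg.lstsq(np.c_[u,-v],b-a,rcond=None)[0]; x,y=a+u*s[0],b+v*s[1]
    return (x+y)/2,np.linalg.norm(x-y)
def blobs(m,amin):
    n,l,s,c=cv2.connectedComponentsWithStats(m.astype(np.uint8)); return [(c[i],s[i,4],l==i) for i in range(1,n) if s[i,4]>=amin]
E
python3 - <<'E'
from h import *
I={n:cv2.imread(f"pics/{n}0.png") for n in("scene","top")}
for n,im in I.items():
    H=cv2.cvtColor(im,cv2.COLOR_BGR2HSV)
    red=((H[...,0]<8)|(H[...,0]>172))&(H[...,1]>140)&(H[...,2]>90)
    print(n,[(np.round(c,1).tolist(),a) for c,a,_ in blobs(red,8)])
    blue=(H[...,0]>105)&(H[...,0]<120)&(H[...,1]>180)&(H[...,2]>120)
    b=max(blobs(blue,500),key=lambda t:t[1])
    q=cv2.minAreaRect(np.float32([onz(n,p[::-1],.01)[:2] for p in np.argwhere(b[2])])); print(q)
c=I["top"][190:300,160:285]; d=I["scene"][175:305,355:495]
out=np.zeros((560,800,3),np.uint8)
a=cv2.resize(c,None,fx=3.2,fy=3.2,interpolation=2); e=cv2.resize(d,None,fx=2.8,fy=2.8,interpolation=2)
out[:a.shape[0],:a.shape[1]]=a; out[:e.shape[0],402:402+e.shape[1]]=e
cv2.imwrite("pics/crop.png",out[:380])
E
```

```text
scene [([401.8, 192.8], np.int32(15)), ([400.9, 202.0], np.int32(25)), ([462.2, 218.7], np.int32(19)), ([463.4, 228.6], np.int32(29)), ([413.7, 247.9], np.int32(17)), ([411.6, 257.2], np.int32(20))]
((0.47395962476730347, -0.23302553594112396), (0.2536129951477051, 0.20156368613243103), 82.4394760131836)
top [([214.5, 206.4], np.int32(19)), ([218.5, 216.3], np.int32(63)), ([250.7, 237.3], np.int32(18)), ([255.5, 247.9], np.int32(59)), ([178.5, 254.3], np.int32(15)), ([185.4, 263.7], np.int32(69))]
((0.4717618227005005, -0.2356196492910385), (0.2501508593559265, 0.1994607001543045), 82.4693832397461)
```

View pics/crop.png

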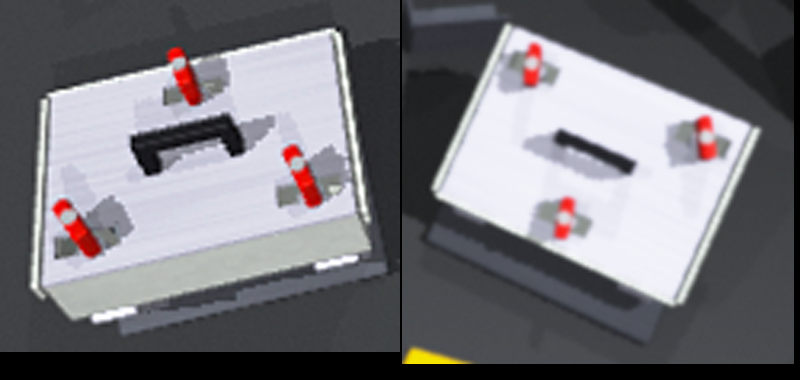

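The crop shows the aluminium cover with its black handle. Each red bar has a white dot on top at its axis, at scene (401.8,198.3), (463.3,224) and (413.3,252.6), and at top (216,209.4), (252.2,240.3) and (181.3,256.6). I'll fit the housing's x, y and yaw to those dots.

```bash
cat >> h.py <<'E'
from scipy.spatial.transform import Rotation as R
def cover(p):  # housing x,y,yaw -> cover R, origin
    Rc=(R.from_euler('z',p[2])*R.from_euler('y',-np.pi/6)).as_matrix(); return Rc,np.array([p[0],p[1],.1])
def proj(n,P):
    K,T=C[n]["intrinsics"],np.array(C[n]["T"]); q=(P-T[:3,3])@T[:3,:3]*[1,-1,-1]; q=q@np.array(K).T; return q[:,:2]/q[:,2:]
S=np.array([[.05,.072],[.05,-.072],[-.052,0]])
def onplane(n,p,h,Rc,o):
    a,d=ray(n,p); a,d=Rc.T@(a-o),Rc.T@d; return (a+d*(h-a[2])/d[2])[:2]
E
python3 - <<'E'
from h import *
from scipy.optimize import least_squares
dots={"scene":[(401.8,198.3),(463.3,224),(413.3,252.6)],"top":[(252.2,240.3),(181.3,256.6),(216,209.4)]}
P=np.array([tri(a,b)[0] for a,b in zip(dots["scene"],dots["top"])]); print(P.round(4),[round(tri(a,b)[1],4) for a,b in zip(dots["scene"],dots["top"])])
print("screw dists",[round(np.linalg.norm(P[i]-P[j]),4) for i,j in((0,1),(0,2),(1,2))],"expect .144 .125 .125")
X=np.c_[S,[.0345]*3]
def f(p):
    Rc,o=cover(p); W=X@Rc.T+o; return np.concatenate([(proj(n,W)-dots[n]).ravel() for n in dots])
r=least_squares(f,[.46,.2,3.0]); print(r.x.round(4),np.rad2deg(r.x[2]),r.fun.round(1))
Rc,o=cover(r.x); print((X@Rc.T+o).round(4))
red=[((401.8,192.8),(400.9,202)),((462.2,218.7),(463.4,228.6)),((413.7,247.9),(411.6,257.2))]
for (a,b),s in zip(red,S):
    u,v=[onplane("scene",q,.034,Rc,o) for q in(a,b)]; d=u-v; print((u-s).round(4),(v-s).round(4),"bar ang",np.arctan2(d[1],d[0]),"q",np.arctan2(d[1],d[0])%np.pi-.171)
E
```

```text
[[0.4691 0.126  0.1509]
 [0.4333 0.2637 0.1527]
 [0.5354 0.2165 0.1017]] [np.float64(0.002), np.float64(0.0007), np.float64(0.0027)]
screw dists [np.float64(0.1423), np.float64(0.1226), np.float64(0.1236)] expect .144 .125 .125
[0.4766 0.201  3.3966] 194.61279782609094 [-0.7 -1.2  0.3 -0.4 -0.7 -0.  -0.1 -0.1 -0.7  0.1 -0.9 -0.5]
[[0.4695 0.1247 0.1549]
 [0.4332 0.2641 0.1549]
 [0.5369 0.2167 0.1039]]
[0.0095 0.0025] [-0.0102 -0.004 ] bar ang 0.3210010366851876 q 0.15000103668518758
[0.0086 0.0066] [-0.0101 -0.0039] bar ang 0.5140755828304177 q 0.3430755828304176
[0.0103 0.0019] [-0.0101 -0.0021] bar ang 0.19547926968040208 q 0.024479269680402066
```

```bash
cat >> h.py <<'E'
HP=[.4766,.2010,3.3966]; Rc,oc=cover(HP)
def W(x,y,z): return Rc@[x,y,z]+oc
def quat(a,s=1,Rm=None):   # tool quaternion, bar at angle a in cover frame
    y=s*np.array([-np.sin(a),np.cos(a),0]); z=np.array([0,0,-1.]); M=(Rc if Rm is None else Rm)@np.c_[np.cross(y,z),y,z]
    q=R.from_matrix(M).as_quat(); return q[[3,0,1,2]]
Q0=[.15,.343,.03]
E
cat > chk.py <<'E'
from h import *
print("now",np.round(get_joint_pos(),2))
for i in range(3):
    for s in(1,-1):
        for a in(Q0[i]+.171,np.pi/2):
            for h in(.009,.09):
                j=inverse_kinematics(W(*S[i],h),quat(a,s)); print(i+1,s,round(a,2),h,None if j is None else np.round(j,2))
for s in(1,-1): print("handle",s,[None if j is None else np.round(j,2) for j in [inverse_kinematics(W(.006,0,h),quat(np.pi/2,s)) for h in(.013,.1)]])
Rm=R.from_euler('z',np.deg2rad(172.4)).as_matrix(); 
for s in(1,-1):print("mat",s,[None if j is None else np.round(j,2) for j in [inverse_kinematics(Rm@[.006,0,h]+[.473,-.2345,.01],quat(np.pi/2,s,Rm)) for h in(.013,.25)]])
E
python3 chk.py
```

```text
now [ 1.32  0.42  1.63  0.    1.09 -0.02]
1 1 0.32 0.009 [ 0.24  0.59  1.7  -0.01  1.37  1.24]
1 1 0.32 0.09 [ 0.24  0.55  1.57 -0.01  1.54  1.24]
1 1 1.57 0.009 [ 0.24  0.59  1.7  -0.01  1.37 -0.01]
1 1 1.57 0.09 [ 0.24  0.55  1.57 -0.01  1.54 -0.01]
1 -1 0.32 0.009 [ 0.24  0.59  1.7  -0.01  1.37 -1.9 ]
1 -1 0.32 0.09 [ 0.24  0.55  1.57 -0.01  1.54 -1.9 ]
1 -1 1.57 0.009 None
1 -1 1.57 0.09 None
2 1 0.51 0.009 [0.47 0.61 1.66 0.11 1.38 1.22]
2 1 0.51 0.09 [0.45 0.58 1.53 0.1  1.55 1.23]
2 1 1.57 0.009 [0.47 0.61 1.66 0.11 1.38 0.16]
2 1 1.57 0.09 [0.45 0.58 1.53 0.1  1.55 0.17]
2 -1 0.51 0.009 [ 0.47  0.61  1.66  0.11  1.38 -1.92]
2 -1 0.51 0.09 [ 0.45  0.58  1.53  0.1   1.55 -1.91]
2 -1 1.57 0.009 None
2 -1 1.57 0.09 None
3 1 0.2 0.009 [0.34 0.77 1.48 0.04 1.41 1.44]
3 1 0.2 0.09 [0.34 0.74 1.36 0.04 1.57 1.44]
3 1 1.57 0.009 [0.34 0.77 1.48 0.04 1.41 0.07]
3 1 1.57 0.09 [0.34 0.74 1.36 0.04 1.57 0.07]
3 -1 0.2 0.009 [ 0.34  0.77  1.48  0.04  1.41 -1.7 ]
3 -1 0.2 0.09 [ 0.34  0.74  1.36  0.04  1.57 -1.7 ]
3 -1 1.57 0.009 None
3 -1 1.57 0.09 None
handle 1 [array([0.35, 0.67, 1.6 , 0.05, 1.4 , 0.07]), array([0.34, 0.63, 1.46, 0.04, 1.57, 0.08])]
handle -1 [None, None]
mat 1 [array([-0.49,  0.6 ,  1.95, -0.  ,  0.59, -0.35]), array([-0.49,  0.23,  1.82, -0.  ,  1.09, -0.35])]
mat -1 [None, None]
```

```bash
cat >> h.py <<'E'
def screw(i):
    a=Q0[i]+.171; q=quat(a); f0=np.array(get_ft_force())
    move_pose(W(*S[i],.075),q)
    hit=movel(W(*S[i],.009),v=.12,until_force=10); print("hit",hit,"h",(Rc.T@(get_tcp_pos()-oc)).round(4))
    if hit: return
    command_gripper(0.0); print("grip",get_grip_width()*88,get_finger_force(),np.round(get_ft_force()-f0,1))
    j=np.array(get_joint_pos()); n=4
    for k in range(n):
        t=j.copy(); t[5]-=(np.pi/2-a+.02)*(k+1)/n; movej(t); print(np.round(Rc.T@(get_ft_force()-f0),1),np.round(Rc.T@get_ft_torque(),2))
    command_gripper(.4); movel(W(*S[i],.075),v=.15); print("t",get_time())
E
python3 - <<'E'
from h import *
move_pose(W(*S[1],.13),quat(Q0[1]+.171)); command_gripper(.5)
print(get_time()); screw(1)
cv2.imwrite("pics/s2.png",read_camera("scene")[150:330,330:530,::-1].repeat(3,0).repeat(3,1))
E
```

```text
2.675
hit False h [ 0.0494 -0.0722  0.0102]
grip 11.165316313302025 29.989871978759766 [-1.8  1.5  1.7]
[ 3.5 -3.8  0.5] [-0.55 -0.33 -0.02]
[ 4.7 -6.2  1.1] [-0.82 -0.57  0.04]
[ 6.9 -6.3  2.6] [-0.88 -0.91  0.02]
[ 8.7 -5.9  3.1] [-0.97 -1.16 -0.37]
t 6.9583
```

View pics/s2.png

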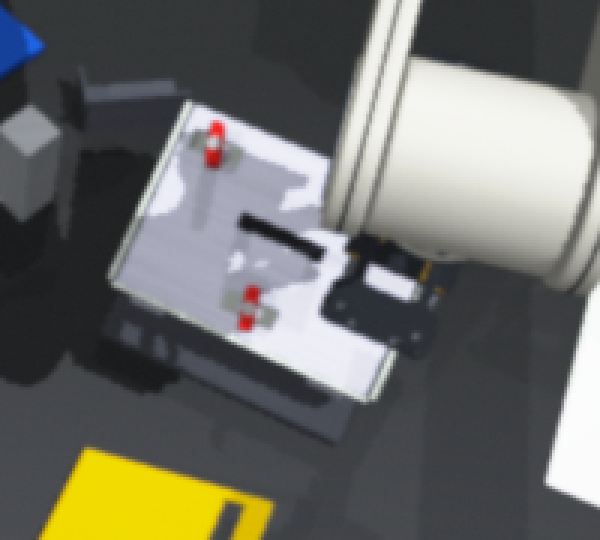

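The gripper hides screw 2, but the 11.2 mm grip and the −0.37 N m at the end show it reached its stop. Screws 1 (215,145) and 3 (248,308) are still tight, and the cover is in place. I'll do those two next.

```bash
python3 - <<'E'
from h import *
move_pose(W(*S[0],.09),quat(Q0[0]+.171)); command_gripper(.5); screw(0)
command_gripper(.5); move_pose(W(*S[2],.09),quat(Q0[2]+.171)); screw(2)
move_pose(W(.006,0,.2),quat(np.pi/2))
j=np.array(get_joint_pos()); j[0]-=.75; movej(j)
cv2.imwrite("pics/s3.png",cv2.resize(read_camera("scene")[170:310,350:500,::-1],None,fx=4,fy=4,interpolation=2)); print(get_time())
E
```

```text
hit False h [0.0495 0.072  0.0098]
grip 10.682481252250517 29.932436048984528 [0.7 0.1 0.9]
[ 1.5 -3.3  1.8] [-0.51 -0.23  0.08]
[ 2.8 -5.3  1.9] [-0.79 -0.51  0.03]
[ 5.1 -6.   3.7] [-0.93 -0.77  0.  ]
[ 6.2 -5.3  4.9] [-0.97 -1.01 -0.34]
t 12.7417
hit False h [-0.0524 -0.0001  0.0098]
grip 10.949537030140359 29.996007978916168 [ 0.4  1.  -0.1]
[ 1.5 -3.5 -0.4] [-0.51 -0.15  0.06]
[ 2.1 -4.5  0.4] [-0.86 -0.41  0.01]
[ 5.  -5.5  1.2] [-0.91 -0.76  0.05]
[ 6.  -7.4  2.8] [-1.04 -1.06 -0.58]
t 18.8833
21.2083
```

View pics/s3.png

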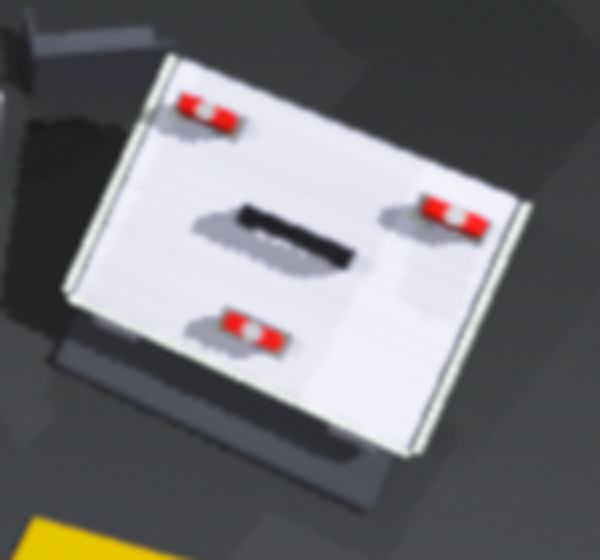

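All three bars now lie along their slots, at crop (208,113), (454,216) and (253,332), and the cover is still seated. Next I grip the handle and lift.

```bash
python3 - <<'E'
from h import *
q=quat(np.pi/2); command_gripper(.5); move_pose(W(.006,0,.08),q)
print(movel(W(.006,0,.014),v=.1,until_force=10)); f0=np.array(get_ft_force())
command_gripper(0.); print("grip",get_grip_width()*88,get_finger_force(),np.round(Rc.T@(get_ft_force()-f0),1))
p=np.array(get_tcp_pos())
for d in(.02,.04,.075): movel(p+Rc[:,2]*d,v=.06); print(d,np.round(get_ft_force()-f0,1),np.round(get_ft_torque(),2),get_grip_width()*88)
p=np.array(get_tcp_pos()); movel([p[0],p[1],p[2]+.1],v=.15); wait(.2)
print(get_tcp_pos(),get_time(),np.round(get_ft_force()-f0,1))
for n in("scene","top"): cv2.imwrite(f"pics/l{n}.png",read_camera(n)[:,:,::-1])
E
```

```text
False
grip 10.439162446387042 30.000747442245483 [6.5 0.9 4.3]
0.02 [ 0.2 -0.5 -1.9] [ 0.05 -0.41 -0.  ] 10.964731099846945
0.04 [ 0.2 -0.9 -1.8] [ 0.05 -0.42 -0.07] 10.842644893475969
0.075 [ 0.8  0.2 -1.9] [ 0.03 -0.41 -0.06] 10.91833400965455
[0.51291203 0.21040149 0.27972168] 27.4 [ 0.4 -0.2 -2.4]
```

View pics/lscene.png

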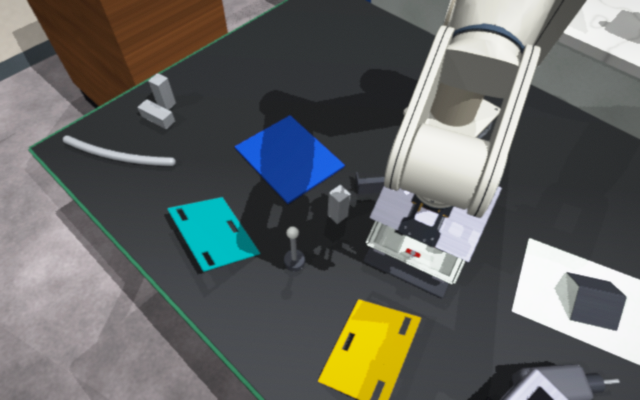

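The cover is held and clear of the housing at scene (435,220), with the screws still visible in the tub. Now I carry it over and lower it.

```bash
python3 - <<'E'
from h import *
Rm=R.from_euler('z',np.deg2rad(172.4)).as_matrix(); q=quat(np.pi/2,1,Rm)
m=np.array([.473,-.2345,.01])
T=lambda h: Rm@[.006,0,h]+m
q1=quat(np.pi/2,1,R.from_euler('z',HP[2]).as_matrix())
p=np.array(get_tcp_pos()); movel([p[0],p[1],.31],frame=q1,v=.1)
move_pose(T(.28),q); print(get_time(),get_tcp_pos())
movel(T(.05),v=.12); wait(.2); f0=np.array(get_ft_force())
for n in("scene","top"): cv2.imwrite(f"pics/p{n}.png",read_camera(n)[:,:,::-1])
print(get_time(),get_tcp_pos(),T(.05))
E
```

```text
29.8167 [ 0.46750371 -0.23304779  0.28990507]
32.1833 [ 0.46712111 -0.23374583  0.06016043] [ 0.46705271 -0.23370646  0.06      ]
```

View pics/pscene.png

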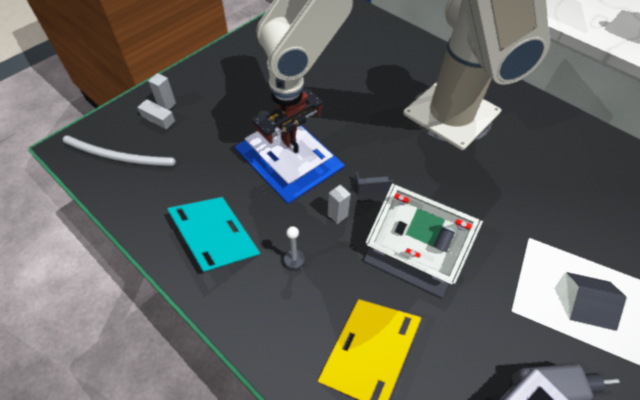

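View pics/ptop.png

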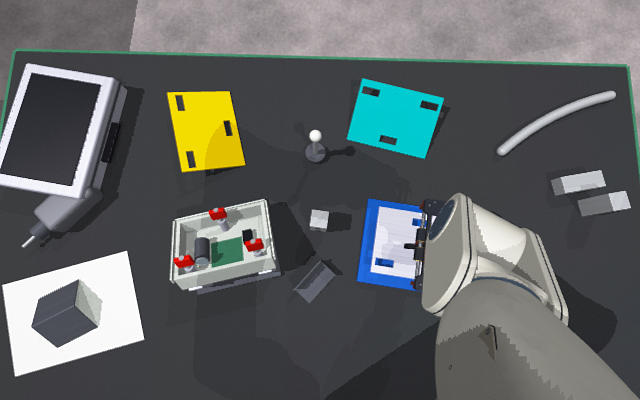

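The cover hangs level over the mat, at scene (290,160) and top (395,245), and the bystanders are undisturbed. I lower it, release, retreat and check.

```bash
python3 - <<'E'
from h import *
p=np.array(get_tcp_pos()); movel([p[0],p[1],.032],v=.05)
h=movel([p[0],p[1],.018],v=.015,until_force=3); print(h,get_tcp_pos()[2],np.round(get_ft_force(),1))
wait(.2); command_gripper(.5); wait(.2)
movel([p[0],p[1],.15],v=.08); j=np.array(get_joint_pos()); j[0]-=.8; j[1]-=.2; movej(j); wait(.3)
for n in("scene","top"):
    im=cv2.cvtColor(read_camera(n),cv2.COLOR_RGB2BGR); cv2.imwrite(f"pics/f{n}.png",im)
    H=cv2.cvtColor(im,cv2.COLOR_BGR2HSV)
    m=(H[...,1]<60)&(H[...,2]>150); c=[b for b in blobs(m,300)]
    t=proj(n,np.array([[.473,-.2345,.014]]))[0]
    b=min(c,key=lambda b:np.linalg.norm(b[0]-t)); print(n,b[0],b[1],t,cv2.minAreaRect(np.float32([onz(n,x[::-1],.014)[:2] for x in np.argwhere(b[2])])))
print(get_time())
E
```

```text
True 0.024944746683932015 [-0.4  0.   4. ]
scene [288.07587549 157.24980545] 2570 [288.4476512  154.29935193] ((0.4753287732601166, -0.2327665388584137), (0.19978991150856018, 0.15119998157024384), 82.41319274902344)
top [414.36654951 245.7105644 ] 4837 [414.07061772 246.2256862 ] ((0.474025160074234, -0.23506391048431396), (0.2002069354057312, 0.14986872673034668), 82.47140502929688)
38.2417
```

View pics/ftop.png

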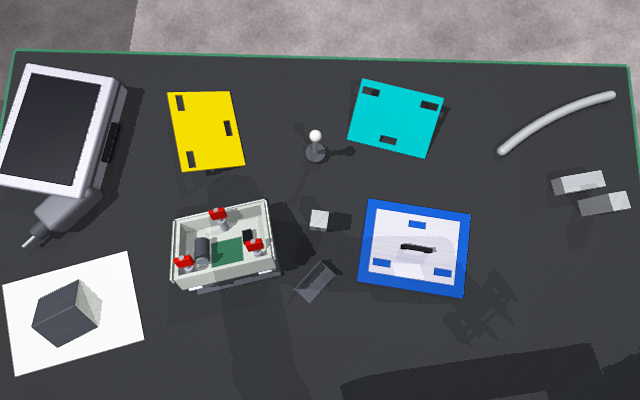

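The cover lies centred and flat on the mat at top (414,246), handle up. The screws are along their slots, the bystanders haven't moved and the arm is clear.

```bash
python3 -c "
from station import *
print(job_done())"
```

```text
the job is handed in; nothing more can be done
None
```

I turned all three thumbscrews to their loose stops, lifted the cover off and laid it flat, handle up, centred on the blue mat; the bystanders look unmoved, and I handed the job in at about 38 s without a verdict shown.

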